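# Reload the sample jars in reverse order for checking

## Robot

A 7-joint arm with a two-finger parallel gripper is mounted at the origin on a cart in front of the work surface, level with it; the furniture and walls round the work are solid. World frame = base frame: x ahead of the robot, y to its left, z up, the work surface at z = 0. Lengths are in mm, angles in rad, forces in N, time in s.
With the tool pointing down it reaches from about 425 to 800 mm from the base axis. Payload 8.3 kg.
Tool frame: the origin (TCP) lies at the very end of the fingers, on their centre line; the grasp point (between the pads) lies 19 mm behind it; z points along the fingers, x is the direction in which the jaws open and shut, and the axes are right-handed (so a half turn about z gives the same grasp; the last joint's range is limited). The gripper opens to 85 mm and grips with 20 to 120 N. Pads are 22 mm wide; open, the fingers measure 114 mm over their backs; the gripper's body (76 mm by 85 mm) begins 54 mm behind the grasp point. The pads swing forward as they close: fully open they stand 13 mm farther back than shut.
Start: joints at [1.182, 0.383, 0.016, 1.37, -0.006, 1.388, -0.046], TCP at [200.078, -592.091, 231.279] pointing down, gripper open.
Joint ranges: [-2.95, 2.95], [-0.25, 2.06], [-1.52, 1.56], [0.18, 2.33], [-1.44, 4.58], [0.02, 2.06], [-3.01, 3.01]. Speed limits (rad/s): [2.39, 2.39, 3.01, 3.01, 3.14, 3.14, 3.14].

## Interface

Orientations are given as a unit quaternion [x, y, z, w].
In Python, from rig import ctrl gives the robot as it stands. The module is installed in compiled form; this text tells all that it offers. Calls block until the motion is done:
- ctrl.move_to(position, orientation): joint-space move of the TCP to a pose.
- ctrl.move_linear(position, rotation=None, rate=150): straight line of the TCP; rotation=None keeps the orientation; rate is the mean speed in mm/s.
- ctrl.set_joints(angles): joint-space move.
- ctrl.gripper_to(opening, squeeze=None): finger opening in mm; squeeze is the grip in N (None keeps the last); returns when the fingers have stopped.
- ctrl.wait(seconds).
- ctrl.ik(position, orientation): joint angles nearest the present ones, or None.
- ctrl.get_obs(): the state.
- ctrl.capture(name): name is "side" or "top"; returns the picture (480x640x3 uint8, red, green, blue); there is no depth.
- ctrl.calibration(name): a dict with "intrinsics" (3x3 intrinsics, pixels), "k1" (the pictures are not rectified: a ray, as slopes to the right and down, at radius r is drawn at 1 + k1 r^2 times it, then the intrinsics apply), "R" (3x3) and "t" (3): a world point X has camera coordinates R X + t. Camera axes: x right, y down, z forward; pixel columns grow to the right and rows downward; lengths in mm; the calibration is good to about 2 mm. A picture is of the moment at which its call begins. calibration takes no time and is no camera call.
A pose or a line that the arm cannot do raises ctrl.PlanningError and nothing moves.
- ctrl.job_done(): hands the job in, once; it reports no verdict.
Trained networks look in the newest picture that a camera, given by its name, has taken for a name from the list of things; names that differ only in an ending like _2 or _b are one class to them, and where a whole thing is asked for, a point or a joint stands for the part that bears it (a point fixed in the world has none). Each returns a list of dicts, best first, with "conf" (0 to 1); they miss things now and then, are a little off and sometimes report something else, mostly with a low value. They report only what shows in the picture. A call takes as long as a camera call. They do not tell look-alikes from the thing itself.
- ctrl.find_in(camera, label): "point" ([x, y, z] in mm, in world coordinates, good to about 4 mm: the middle of the surface that is visible of it).
- ctrl.mark_of(camera, label): "point" ([x, y, z] in mm, in world coordinates, good to about 4 mm: a listed point, or the origin of a listed thing).
The state is a dict: "time_s": time; "joint_pos": joint angles; "qd": joint speeds; "tau": joint torques, N m; "position": TCP position; "tcp_rot": TCP orientation; "force": force on the tool from outside, world axes, zero at the start; "wrist_torque": the same for the moment, N m; "grip_width": finger opening in mm.
Only numpy, scipy, OpenCV 4.12 (cv2) and the standard library are available. Lean on these libraries where they do the work, as an engineer would, in place of code of your own. Each camera call takes 0.05 s, during which the arm holds its last target.

## Task

The four powder sample jars stand in the white carrier in the order in which they were drawn; the latest has to be checked first, so move them into the empty dark grey steel rack beside it in the reverse order: seen from the robot, the jar at the carrier's left end goes to the rack's right end, the second from the left to the second from the right, and so on. Stand each jar upright on the bottom of its own well, lowering it in rather than dropping it. Do not knock a jar over or disturb the other things on the bench.

Things in the scene. Friction and masses are not known exactly. Their poses are not given: they have to be found in the camera images.
- jar_black: Round sample jar with a black cap, white body with a blue label, 40 mm diameter, 105 mm high, about 0.11 kg; its origin is the centre of its underside, z up to the cap; stands in a carrier well at the start. Grip it across the top 35 mm.
- jar_gold: Round sample jar with a golden-yellow cap and a green label, 42 mm diameter, 106 mm high, about 0.11 kg; its origin is the centre of its underside, z up to the cap; stands in a carrier well at the start. Grip it across the top 35 mm.
- jar_red: Round sample jar with a red cap and a dark label, 44 mm diameter, 105 mm high, about 0.11 kg; its origin is the centre of its underside, z up to the cap; stands in a carrier well at the start. Grip it across the top 35 mm.
- jar_blue: Round sample jar with a blue ribbed cap and a white and blue label, 42 mm diameter, 105 mm high, about 0.11 kg; its origin is the centre of its underside, z up to the cap; stands in a carrier well at the start. Grip it across the top 35 mm.
- carrier: White plastic jar carrier that holds the four jars, in any order, at the start; come to it from mid-bench, a tall mill stands at the left. 84 x 290 mm, fixed. Origin: centre of its underside; z up, y along the row (left +), x across it, away from the robot. 4 round wells, bore 58 mm, at x 0, y +102, +34, -34, -102 mm; well floor 8 mm up, top of the bored deck 46 mm, end cheeks 56 mm.
- check_rack: Dark grey steel jar rack with bright end cheeks and low 16 mm end flanges, empty at the start, left or right of the carrier, roughly in line. 84 x 290 mm, fixed. Origin: centre of its underside; z up, y along the row (left +), x across it, away from the robot. 4 round wells, bore 58 mm, at x 0, y +102, +34, -34, -102 mm; well floor 8 mm up, top of the bored deck 46 mm, end cheeks 56 mm.
- timer: White timer, 62 x 66 x 20 mm, bystander lying behind the carrier; origin under its centre.
- thermo_probe: Thermometer probe with a yellow grip, 26 x 204 x 18 mm, bystander lying in front of the carrier; origin under its centre.
- check_weight: Steel check weight with a knob, 38 mm diameter, 52 mm high, 0.5 kg, bystander behind the steel rack; origin under its centre.
- hose_clamp: Steel hinged pipe clamp, 68 x 98 x 14 mm, bystander in front of the steel rack; origin under its centre.
Mind the look-alikes: they are no part of the job. Leave any pink or turquoise look-alike of the jar_blue alone.

How it is judged (in metres and radians):
At the end, for the whole second after the job is handed in: Every jar stands upright (0.1 rad) on the floor of its own well of the grey rack (6 mm), released, at rest, in the reverse of the carrier's order. This is read from the distance carried: one jar each below 0.254, 0.254-0.39, 0.39-0.523 and above 0.523 m; only the reverse order gives that (z of each of jar_black, jar_gold, jar_red, jar_blue in the frame of check_rack below 0.014 m and x of jar_black in the frame of check_rack between -0.02 and 0.02 m and y of jar_black in the frame of check_rack between -0.13 and 0.13 m and angle between each of jar_black, jar_gold, jar_red, jar_blue's own z axis and vertical below 0.1 rad and linear speed of each of jar_black, jar_gold, jar_red, jar_blue below 0.03 m/s and contact force between the fingers and jar_black below 0.1 N and x of jar_gold in the frame of check_rack between -0.02 and 0.02 m and y of jar_gold in the frame of check_rack between -0.13 and 0.13 m and contact force between the fingers and jar_gold below 0.1 N and x of jar_red in the frame of check_rack between -0.02 and 0.02 m and y of jar_red in the frame of check_rack between -0.13 and 0.13 m and contact force between the fingers and jar_red below 0.1 N and x of jar_blue in the frame of check_rack between -0.02 and 0.02 m and y of jar_blue in the frame of check_rack between -0.13 and 0.13 m and contact force between the fingers and jar_blue below 0.1 N and (distance of jar_black from where it was at the start of the episode below 0.254 m or distance of jar_gold from where it was at the start of the episode below 0.254 m or distance of jar_red from where it was at the start of the episode below 0.254 m or distance of jar_blue from where it was at the start of the episode below 0.254 m) and (distance of jar_black from where it was at the start of the episode between 0.254 and 0.39 m or distance of jar_gold from where it was at the start of the episode between 0.254 and 0.39 m or distance of jar_red from where it was at the start of the episode between 0.254 and 0.39 m or distance of jar_blue from where it was at the start of the episode between 0.254 and 0.39 m) and (distance of jar_black from where it was at the start of the episode between 0.39 and 0.523 m or distance of jar_gold from where it was at the start of the episode between 0.39 and 0.523 m or distance of jar_red from where it was at the start of the episode between 0.39 and 0.523 m or distance of jar_blue from where it was at the start of the episode between 0.39 and 0.523 m) and (distance of jar_black from where it was at the start of the episode above 0.523 m or distance of jar_gold from where it was at the start of the episode above 0.523 m or distance of jar_red from where it was at the start of the episode above 0.523 m or distance of jar_blue from where it was at the start of the episode above 0.523 m)); the robot touches nothing.
It fails at once if a jar is knocked over (angle between any of jar_black, jar_gold, jar_red, jar_blue's own z axis and vertical above 0.7 rad).
It fails at once if a jar is let go more than about 30 mm above the well floor ((contact force between the fingers and jar_black below 0.02 N and height (world z) of jar_black above 0.04 m) or (contact force between the fingers and jar_gold below 0.02 N and height (world z) of jar_gold above 0.04 m) or (contact force between the fingers and jar_red below 0.02 N and height (world z) of jar_red above 0.04 m) or (contact force between the fingers and jar_blue below 0.02 N and height (world z) of jar_blue above 0.04 m)).
It fails at once if the timer, probe, check weight or hose clamp is shifted by more than 30 mm (distance of any of timer, thermo_probe, check_weight, hose_clamp from where it was at the start of the episode above 0.03 m).
It also fails if it takes over 99 s, if anything falls off the work surface, if the arm or the gripper's body presses on something with over 40 N, if the wrist force passes 120 N, or if a joint passes its speed limit or range.

## Working session

There is one attempt and no reset: what is moved stays moved. The work goes in short steps, each a Python script; the robot and the scene stay as the last script left them, time stands still between calls to the robot, and variables do not carry over. Pictures are saved under pics/ and viewed, and the job is handed in when it is done.

```bash
mkdir -p pics
python3 - <<'E'
from rig import ctrl
import cv2,numpy as np
for c in("side","top"):
    im=ctrl.capture(c); cv2.imwrite(f"pics/{c}0.png",im[:,:,::-1])
    k=ctrl.calibration(c); print(c,np.round(np.array(k["intrinsics"]),1).tolist(),k["k1"],np.round(k["R"],4).tolist(),np.round(k["t"],1), "pos",np.round(-np.array(k["R"]).T@np.array(k["t"]),0))
    for l in ["jar_black","jar_gold","jar_red","jar_blue","carrier","check_rack","timer","thermo_probe","check_weight","hose_clamp"]:
        print(l,[(np.round(d["point"],0).tolist(),round(d["conf"],2)) for d in ctrl.mark_of(c,l)][:4])
o=ctrl.get_obs(); print({k:np.round(v,3).tolist() for k,v in o.items()})
E
```

```text
side [[459.7, 0.0, 321.4], [0.0, 459.7, 237.1], [0.0, 0.0, 1.0]] -0.049306146182100635 [[-0.9082, -0.4182, -0.0183], [-0.2452, 0.5668, -0.7865], [0.3393, -0.7098, -0.6173]] [472.7 170.1 780.8] pos [206. 656. 624.]
jar_black [([512.0, -276.0, 10.0], 0.68)]
jar_gold [([532.0, -137.0, 9.0], 0.65)]
jar_red [([526.0, -208.0, 11.0], 0.96)]
jar_blue [([689.0, -84.0, 6.0], 0.87), ([509.0, -341.0, 6.0], 0.86), ([663.0, -161.0, -0.0], 0.86), ([461.0, 140.0, 1.0], 0.25)]
carrier [([519.0, -238.0, -3.0], 0.57)]
check_rack [([577.0, 108.0, -0.0], 0.74)]
timer [([626.0, -296.0, 0.0], 0.59)]
thermo_probe [([418.0, -242.0, -4.0], 0.72)]
check_weight [([693.0, 168.0, -2.0], 0.88)]
hose_clamp [([459.0, 136.0, -1.0], 0.88)]
top [[515.2, 0.0, 312.7], [0.0, 515.2, 238.3], [0.0, 0.0, 1.0]] -0.14260229668759702 [[-0.0032, -0.9999, 0.0159], [-0.9855, 0.0005, -0.1698], [0.1697, -0.0162, -0.9854]] [-36.1 521.5 954.3] pos [ 352.  -21. 1029.]
jar_black [([516.0, -275.0, 12.0], 0.58)]
jar_gold [([530.0, -139.0, 9.0], 0.57)]
jar_red [([521.0, -209.0, 7.0], 0.93), ([519.0, -245.0, 2.0], 0.63), ([532.0, -137.0, 9.0], 0.37)]
jar_blue [([691.0, -89.0, 0.0], 0.73), ([659.0, -163.0, -2.0], 0.62), ([508.0, -343.0, 11.0], 0.59), ([522.0, -210.0, 8.0], 0.33)]
carrier [([517.0, -242.0, 1.0], 0.57)]
check_rack [([577.0, 109.0, -3.0], 0.73)]
timer [([626.0, -296.0, 1.0], 0.89), ([504.0, -342.0, 8.0], 0.29)]
thermo_probe [([414.0, -239.0, 2.0], 0.86)]
check_weight [([696.0, 168.0, -4.0], 0.9)]
hose_clamp [([464.0, 140.0, -1.0], 0.81)]
{'time_s': 1.1, 'joint_pos': [1.182, 0.383, 0.016, 1.37, -0.006, 1.388, -0.047], 'qd': [-0.002, 0.0, 0.001, -0.001, 0.001, 0.001, 0.001], 'tau': [-0.0, -62.736, 0.843, -37.209, 0.016, 0.003, 0.0], 'position': [200.099, -592.083, 231.276], 'tcp_rot': [0.812, -0.583, 0.0, -0.0], 'force': [0.209, -0.549, 0.786], 'wrist_torque': [0.02, -0.002, -0.001], 'grip_width': 85.379}
```

View pics/side0.png

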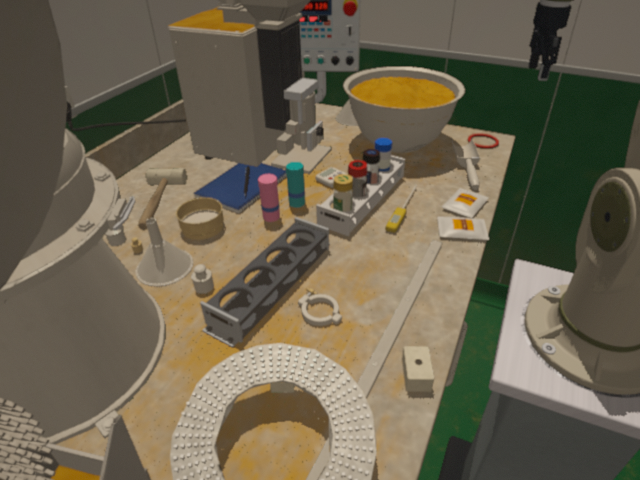

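View pics/top0.png

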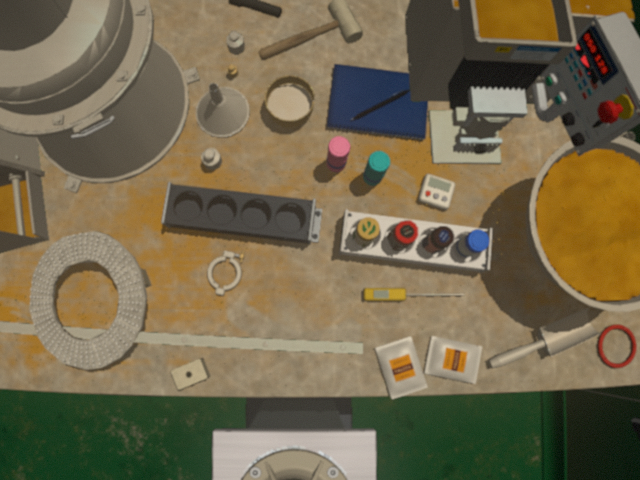

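The row in the carrier, left to right in top, is gold (368,229), red (405,235), black (440,239), blue (475,243). The pink (338,152) and turquoise (377,167) jars stand loose behind it, so they are the look-alikes. The empty rack is on the left at (240,213). Next I enlarge both views to confirm and measure.

Run:
```python
import cv2
t=cv2.imread("pics/top0.png");s=cv2.imread("pics/side0.png")
a=cv2.resize(t[130:290,150:510],None,fx=2.2,fy=2.2,interpolation=cv2.INTER_CUBIC); cv2.imwrite("pics/topcrop.png",a)
b=cv2.resize(s[130:350,195:415],None,fx=2.7,fy=2.7,interpolation=cv2.INTER_CUBIC); cv2.imwrite("pics/sidecrop.png",b)
```

```text
(no output)
```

View pics/topcrop.png

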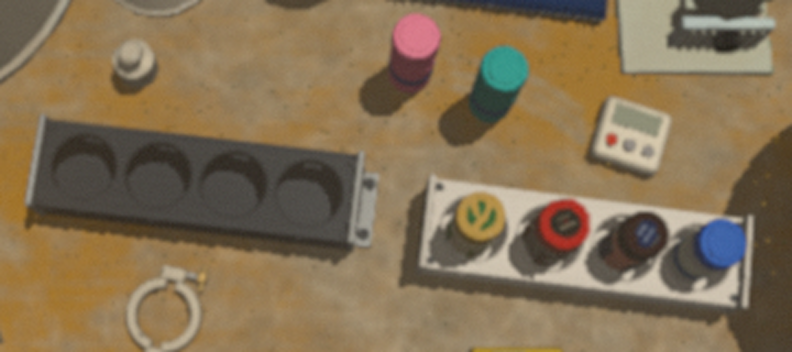

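View pics/sidecrop.png

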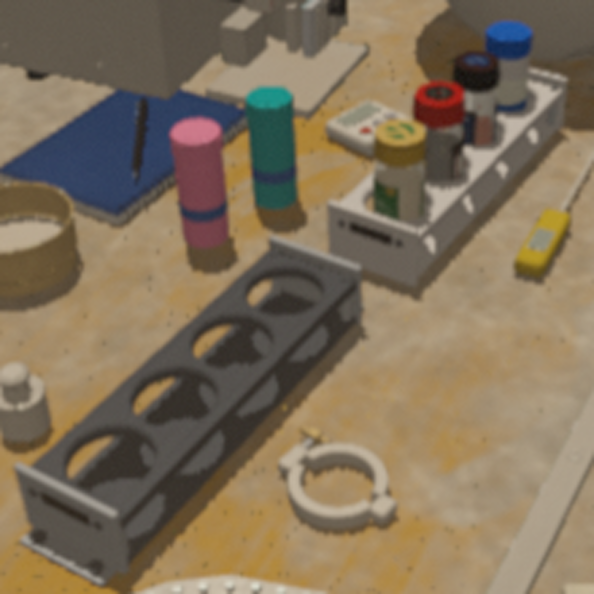

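```bash
cat > h.py <<'E'
import numpy as np,cv2
from rig import ctrl
def ray(c,uv):
    k=ctrl.calibration(c);K=np.array(k["intrinsics"]);R=np.array(k["R"]);t=np.array(k["t"])
    s=cv2.undistortPoints(np.array([[uv]],float),K,np.array([k["k1"],0,0,0.]))[0,0]
    return -R.T@t,R.T@np.array([s[0],s[1],1.])
def onz(c,uv,z):
    o,d=ray(c,uv);return o+d*(z-o[2])/d[2]
def tri(ut,us):
    o1,d1=ray("top",ut);o2,d2=ray("side",us)
    s=np.linalg.lstsq(np.c_[d1,-d2],o2-o1,rcond=None)[0]
    a=o1+s[0]*d1;b=o2+s[1]*d2
    return (a+b)/2,np.linalg.norm(a-b)
def proj(c,X):
    k=ctrl.calibration(c);K=np.array(k["intrinsics"])
    return cv2.projectPoints(np.array(X,float).reshape(-1,3),cv2.Rodrigues(np.array(k["R"]))[0],np.array(k["t"],float),K,np.array([k["k1"],0,0,0.]))[0][:,0]
E
python3 - <<'E'
from h import *
T={"gold":(481,215),"red":(564,224),"black":(642,235),"blue":(722,243),"W1":(84,163),"W2":(159,174),"W3":(234,184),"W4":(309,195)}
S={"gold":(400,131),"red":(439,93),"black":(476,62),"blue":(509,31),"W1":(112,462),"W2":(174,400),"W3":(232,346),"W4":(285,293)}
f=lambda c,p:(np.array(p)/2.2+[150,130]) if c=="top" else np.array(p)/2.7+[195,130]
for n in T:
    p,e=tri(f("top",T[n]),f("side",S[n])); z=46 if n[0]=="W" else 113.5
    print(n,p.round(1),"err",e.round(1),onz("top",f("top",T[n]),z).round(0),onz("side",f("side",S[n]),z).round(0))
# bowl rim left edge
print("bowl",[ (z,onz("top",(530,215),z).round(0).tolist()) for z in (60,120,160)])
for q in ((345,85),(465,85),(405,105),(400,68)): print(q,[onz("side",q,z).round(0).tolist() for z in (80,140,180)])
E
```

```text
gold [ 529.8 -137.8  112.2] err 0.7 [ 529. -138.  114.] [ 529. -136.  114.]
red [ 522.6 -206.7  112.6] err 1.7 [ 522. -207.  114.] [ 523. -205.  114.]
black [ 513.5 -272.6  111.4] err 1.7 [ 512. -272.  114.] [ 513. -269.  114.]
blue [ 506.6 -341.2  111.1] err 1.3 [ 506. -341.  113.] [ 506. -337.  114.]
W1 [590.  208.9  39.8] err 3.0 [590. 208.  46.] [584. 213.  46.]
W2 [581.2 141.2  39.7] err 0.5 [580. 140.  46.] [577. 147.  46.]
W3 [572.5  73.8  38.5] err 1.0 [570.  73.  46.] [568.  81.  46.]
W4 [562.3   6.7  41.8] err 2.3 [560.   6.  46.] [561.  11.  46.]
bowl [(60, [566.0, -470.0, 60.0]), (120, [553.0, -442.0, 120.0]), (160, [544.0, -424.0, 160.0])]
(345, 85) [[777.0, -749.0, 80.0], [714.0, -595.0, 140.0], [672.0, -491.0, 180.0]]
(465, 85) [[410.0, -904.0, 80.0], [387.0, -732.0, 140.0], [372.0, -617.0, 180.0]]
(405, 105) [[544.0, -660.0, 80.0], [507.0, -515.0, 140.0], [482.0, -418.0, 180.0]]
(400, 68) [[659.0, -988.0, 80.0], [609.0, -807.0, 140.0], [576.0, -686.0, 180.0]]
```

```bash
cat > ov.py <<'E'
from h import *
import sys
C={"carrier":((518.1,-239.6),-0.1137),"rack":((576.5,107.6),-0.1361)}
def W(n,x,y,z):
    (cx,cy),a=C[n];return np.array([cx+np.cos(a)*x-np.sin(a)*y,cy+np.sin(a)*x+np.cos(a)*y,z])
if __name__=="__main__":
  for c,(x0,y0,x1,y1),f in(("top",(150,170,510,290),2.2),("side",(195,140,415,350),2.7)):
    im=cv2.imread(f"pics/{c}0.png")[y0:y1,x0:x1];im=cv2.resize(im,None,fx=f,fy=f,interpolation=cv2.INTER_CUBIC)
    def L(P,col):
        q=((proj(c,P)-[x0,y0]+.5)*f);cv2.polylines(im,[q.round().astype(int)],True,col,1,cv2.LINE_AA)
    th=np.linspace(0,6.28,40)
    for n in C:
        L([W(n,x,y,46) for x,y in((42,145),(42,-145),(-42,-145),(-42,145))],(0,255,0))
        for y in(102,34,-34,-102):
            L([W(n,29*np.cos(t),y+29*np.sin(t),46) for t in th],(0,0,255) )
            if n=="carrier":L([W(n,21*np.cos(t),y+21*np.sin(t),113) for t in th],(255,255,0))
    cv2.imwrite(f"pics/ov_{c}{sys.argv[1]}.png",im)
E
python3 ov.py 1
```

```text
(no output)
```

View pics/ov_top1.png

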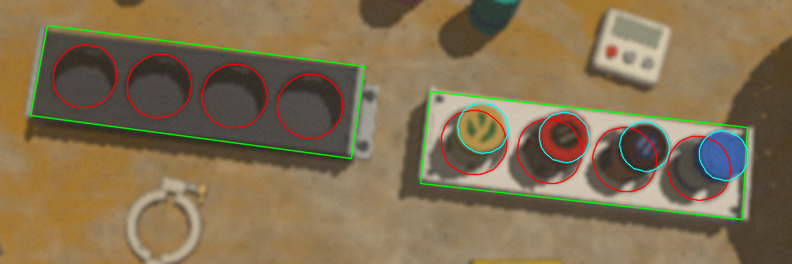

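View pics/ov_side1.png

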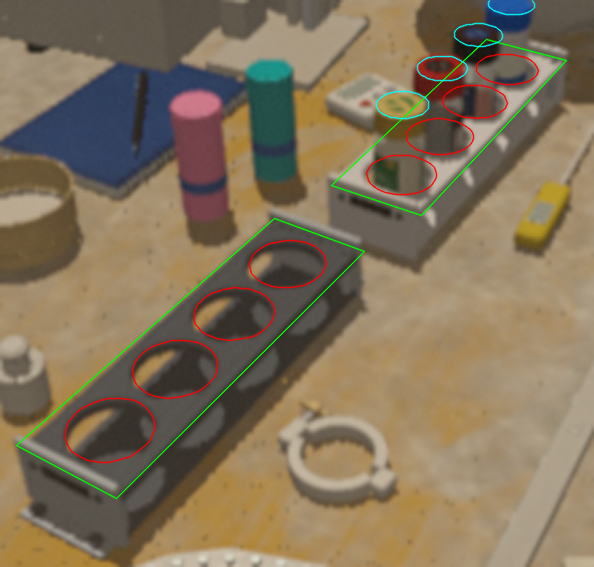

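The overlays fit within about 2 mm in both views. Cap tops measure 111–113 mm (expected 113) and the pitch is 68 mm. I'll start with gold, which goes to the rack's right end.

```bash
cat > mv.py <<'E'
from ov import *
from scipy.spatial.transform import Rotation as Ro
def quat(n,flip):
    a=C[n][1]+(np.pi if flip else 0)
    x=np.array([np.cos(a),np.sin(a),0]);z=np.array([0,0,-1.]);y=np.cross(z,x)
    return Ro.from_matrix(np.c_[x,y,z]).as_quat().tolist()
J={"gold":(529.8,-137.8),"red":(522.6,-206.7),"black":(513.5,-272.6),"blue":(506.6,-341.2)}
# average of measured cap and nominal well
E
python3 - <<'E'
from mv import *
for fl in(0,1):
  for n,p in (("carrier",(530,-138,216)),("carrier",(507,-341,76)),("rack",(590,209,216)),("rack",(562,7,76)),("carrier",(450,-150,260))):
    q=ctrl.ik(list(p),quat(n,fl));print(fl,p,None if q is None else np.round(q,2).tolist())
E
```

```text
0 (530, -138, 216) [0.62, 0.27, -0.51, 1.59, 0.13, 1.32, -0.02]
0 (507, -341, 76) [0.79, 0.49, -0.33, 1.59, 0.17, 1.08, 0.3]
0 (590, 209, 216) [0.28, 0.6, -1.05, 1.36, 0.51, 1.47, -0.87]
0 (562, 7, 76) [0.45, 0.46, -0.66, 1.72, 0.31, 1.07, -0.45]
0 (450, -150, 260) [0.72, 0.07, -0.48, 1.7, 0.03, 1.38, 0.11]
1 (530, -138, 216) [-0.78, 0.53, 1.37, 1.65, -0.52, 1.4, -2.6]
1 (507, -341, 76) [0.45, 0.47, 0.12, 1.61, -0.06, 1.07, -2.67]
1 (590, 209, 216) [0.37, 0.73, -1.29, 1.35, 0.69, 1.55, 2.16]
1 (562, 7, 76) [0.82, 0.77, -1.29, 1.7, 0.78, 1.28, 2.37]
1 (450, -150, 260) [-1.08, 0.05, 1.4, 1.75, -0.05, 1.38, -2.92]
```

```bash
cat >> mv.py <<'E'
ZG=77; ZH=217
def st(m):
    o=ctrl.get_obs();print(m,"t",round(o["time_s"],1),np.round(o["position"],1),"F",np.round(o["force"],1),"w",round(float(o["grip_width"]),1),"q3",round(float(o["joint_pos"][2]),2),flush=True)
def jarpos(n,i):
    y=(102,34,-34,-102)[i];return (W("carrier",0,y,0)[:2]+np.array(J[n]))/2
def pick(n,i):
    p=jarpos(n,i);q=quat("carrier",0)
    ctrl.move_linear([*p,ZH],q,rate=220)
    ctrl.move_linear([*p,ZG],q,rate=100);st("down")
    ctrl.gripper_to(20,40);st("grip")
    ctrl.move_linear([*p,ZH],q,rate=120);st("lift")
def place(i):
    p=W("rack",0,(102,34,-34,-102)[3-i],0)[:2];q=quat("rack",0)
    ctrl.move_linear([*p,ZH],q,rate=200);st("over")
def lower(i,dz=1):
    p=W("rack",0,(102,34,-34,-102)[3-i],0)[:2];q=quat("rack",0)
    ctrl.move_linear([*p,ZG+20],q,rate=120);st("near")
    ctrl.move_linear([*p,ZG+dz],q,rate=40);st("floor")
    ctrl.gripper_to(85);st("open")
    ctrl.move_linear([*p,ZH-20],q,rate=160)
E
python3 - <<'E'
from mv import *
ctrl.move_linear([450,-150,250],quat("carrier",0),rate=250);st("mid")
pick("gold",0)
place(0)
for c in("top","side"): cv2.imwrite(f"pics/{c}_g1.png",ctrl.capture(c)[:,:,::-1])
a=cv2.imread("pics/top_g1.png")[120:360,150:510];b=cv2.imread("pics/side_g1.png")[110:350,195:415]
cv2.imwrite("pics/g1.png",cv2.resize(np.hstack([a,b]),None,fx=1.35,fy=1.35))
E
```

```text
mid t 3.3 [ 449.6 -151.1  249.9] F [ 0.4 -0.1 -0.4] w 85.3 q3 -0.46
down t 5.4 [ 530.2 -138.1   77.7] F [ 0.5 -0.5  0.3] w 85.4 q3 -0.47
grip t 5.9 [ 530.  -138.1   77.4] F [-0.3  0.1  3. ] w 40.1 q3 -0.47
lift t 7.2 [ 529.3 -137.9  216.1] F [-0.6 -0.6 -0.8] w 40.6 q3 -0.49
over t 8.1 [562.5   5.  216.6] F [ 0.2  0.1 -1.2] w 40.1 q3 -0.56
```

View pics/g1.png

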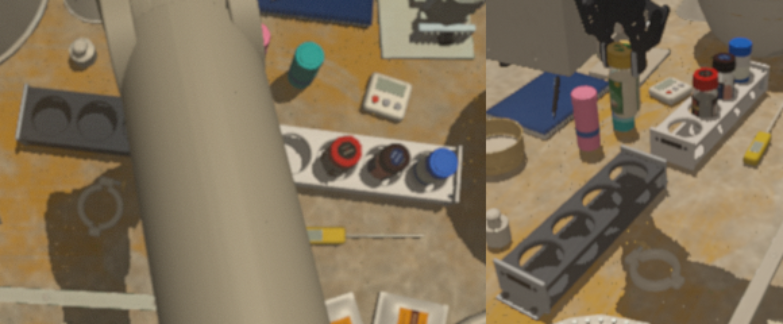

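The jar is held upright over the rack's right end, and the carrier's left well is empty. Lowering it now.

Run:
```python
from mv import *
lower(0);st("up")
for c in("side",): cv2.imwrite(f"pics/{c}_g2.png",ctrl.capture(c)[:,:,::-1])
b=cv2.imread("pics/side_g2.png")[110:350,195:415]
cv2.imwrite("pics/g2.png",cv2.resize(b,None,fx=2.4,fy=2.4))
```

```text
near t 9.3 [563.3   6.6  97.9] F [ 0.   0.1 -0.5] w 40.3 q3 -0.54
floor t 9.9 [562.5   6.6  77.6] F [-0.8  0.1 -0.8] w 40.2 q3 -0.54
open t 10.5 [562.7   6.5  78.1] F [-0.6  0.6 -0.1] w 85.2 q3 -0.54
up t 11.3 [562.1   6.4 196. ] F [-0.5  0.4 -0.3] w 85.1 q3 -0.56
```

View pics/g2.png

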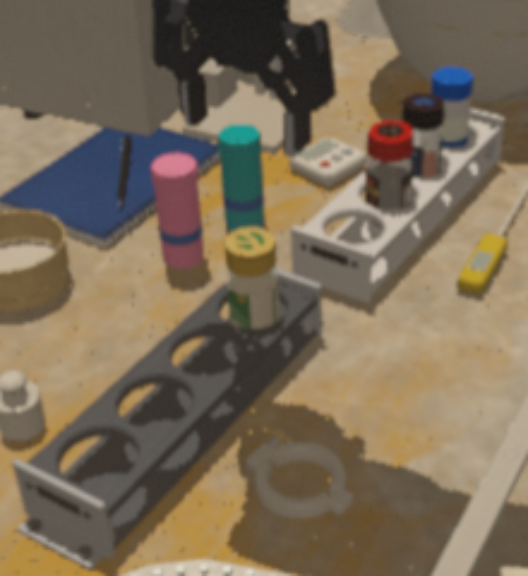

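Gold stands upright in the rack's right-end well at about (250,280) in the crop. Next are red and black, with the same settings and a check on grip width and force in between.

Run:
```python
from mv import *
for n,i in (("red",1),("black",2)):
    pick(n,i)
    w=ctrl.get_obs()["grip_width"]
    assert 34<w<48,w
    place(i);ctrl.wait(0.2)
    cv2.imwrite(f"pics/side_{n}.png",ctrl.capture("side")[:,:,::-1])
    lower(i);st("up "+n)
    cv2.imwrite(f"pics/side_{n}2.png",ctrl.capture("side")[:,:,::-1])
L=[cv2.imread(f"pics/side_{n}.png")[90:350,195:415] for n in("red","black","black2")]
cv2.imwrite("pics/rb.png",cv2.resize(np.hstack(L),None,fx=1.2,fy=1.2))
```

```text
down t 14.1 [ 522.8 -206.4   77.7] F [-0.9 -0.6 -0.4] w 84.7 q3 -0.44
grip t 14.6 [ 522.6 -206.4   77.4] F [-0.3 -0.4  3.7] w 42.6 q3 -0.44
lift t 15.9 [ 521.8 -206.1  216. ] F [-0.1  0.5 -2.4] w 42.9 q3 -0.46
over t 17.4 [571.9  72.5 216.9] F [-0.4  0.5 -1.9] w 42.8 q3 -0.6
near t 18.9 [572.5  74.1  97.9] F [-0.7  0.8 -0.9] w 42.5 q3 -0.57
floor t 19.5 [571.7  73.9  77.6] F [ 0.1  0.4 -1.4] w 42.6 q3 -0.56
open t 20.0 [572.   73.9  78.1] F [ 0.1 -0.1  0.1] w 84.8 q3 -0.56
up red t 20.9 [571.3  73.7 195.9] F [-0.2 -0.  -0.9] w 85.0 q3 -0.59
down t 24.2 [ 514.3 -273.2   77.7] F [-0.5  0.8  0.1] w 84.8 q3 -0.41
grip t 24.7 [ 514.2 -273.1   77.3] F [0.1 0.5 1.6] w 39.7 q3 -0.41
lift t 26.0 [ 513.4 -272.8  216. ] F [ 0.4 -0.4 -1. ] w 39.7 q3 -0.43
over t 28.3 [581.3 140.2 217. ] F [ 0.4 -0.3 -0.2] w 39.4 q3 -0.62
near t 29.7 [581.7 141.6  97.9] F [-0.4  0.3 -1.2] w 39.7 q3 -0.59
floor t 30.3 [581.  141.3  77.6] F [ 0.7 -0.4 -0.9] w 40.0 q3 -0.58
open t 30.8 [581.2 141.3  78.1] F [0.  0.6 0.5] w 85.1 q3 -0.58
up black t 31.7 [580.6 141.  195.9] F [-0.5 -0.3 -1.1] w 84.7 q3 -0.62
```

View pics/rb.png

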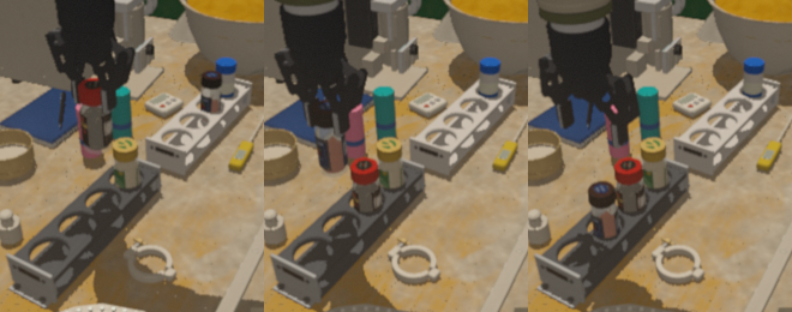

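Gold, red and black stand correctly in the rack. The remaining blue jar is the one in the carrier's right-end well. Pink and turquoise still stand loose behind.

Run:
```python
from mv import *
pick("blue",3)
assert 34<ctrl.get_obs()["grip_width"]<48
place(3);ctrl.wait(0.2)
lower(3);st("up")
ctrl.move_linear([460,-60,280],quat("carrier",0),rate=200);ctrl.wait(0.3);st("park")
cv2.imwrite("pics/side_e.png",ctrl.capture("side")[:,:,::-1]);
for l in ["jar_black","jar_gold","jar_red","jar_blue","timer","thermo_probe","check_weight","hose_clamp"]:
    print(l,[(np.round(d["point"],0).tolist(),round(d["conf"],2)) for d in ctrl.mark_of("side",l)][:3])
cv2.imwrite("pics/e.png",cv2.resize(cv2.imread("pics/side_e.png")[110:350,165:445],None,fx=2.4,fy=2.4))
```

```text
down t 35.7 [ 507.  -341.3   77.8] F [-0.2  0.5 -0. ] w 85.2 q3 -0.38
grip t 36.1 [ 506.7 -341.2   77.4] F [0.1 0.7 2.9] w 40.8 q3 -0.38
lift t 37.5 [ 506.1 -340.9  216. ] F [-0.5 -0.6 -0.5] w 40.9 q3 -0.4
over t 40.4 [590.5 207.9 217. ] F [ 0.5  0.4 -0.5] w 41.0 q3 -0.63
near t 41.7 [590.9 209.   98. ] F [ 0.4  0.5 -0.3] w 41.0 q3 -0.61
floor t 42.4 [590.2 208.6  77.6] F [-0.3 -0.4 -0.8] w 40.9 q3 -0.6
open t 42.9 [590.4 208.7  78.1] F [-0.7  0.7  0.6] w 85.0 q3 -0.6
up t 43.8 [589.9 208.3 195.8] F [ 0.2 -0.6 -0.5] w 84.7 q3 -0.63
park t 45.8 [460.1 -59.7 279.9] F [-0.1 -0.2 -1.3] w 84.8 q3 -0.52
jar_black [([580.0, 141.0, 8.0], 0.74)]
jar_gold [([417.0, -242.0, -1.0], 0.7), ([565.0, 9.0, 8.0], 0.69)]
jar_red [([576.0, 72.0, 13.0], 0.89)]
jar_blue [([688.0, -85.0, 5.0], 0.94), ([662.0, -159.0, 2.0], 0.66), ([594.0, 210.0, 7.0], 0.61)]
timer [([627.0, -296.0, -2.0], 0.59)]
thermo_probe [([418.0, -241.0, -2.0], 0.57)]
check_weight [([695.0, 169.0, 0.0], 0.83)]
hose_clamp [([463.0, 136.0, -0.0], 0.66)]
```

View pics/e.png

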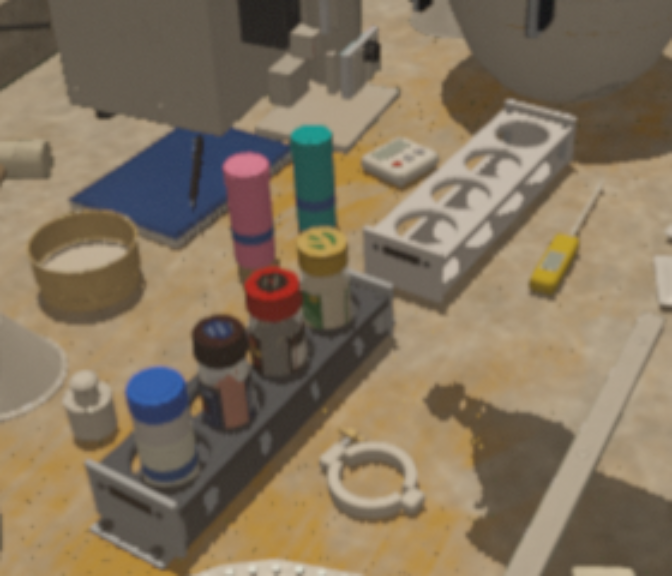

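Run:
```python
from mv import *
# cap-top heights check: rendered caps centres (crop/2.4 + offset) vs expected z
for n,p,i in(("blue",(158,389),3),("black",(220,337),2),("red",(274,290),1),("gold",(323,247),0)):
    x=W("rack",0,(102,34,-34,-102)[3-i],113.5);print(n,(np.array(p)/2.4+[165,110]).round(1),proj("side",x).round(1))
ctrl.job_done()
```

```text
blue [230.8 272.1] [[229.6 269.8]]
black [256.7 250.4] [[255.3 247.6]]
red [279.2 230.8] [[278.5 227.7]]
gold [299.6 212.9] [[299.3 209.7]]
the job is handed in; nothing more can be done
```

All four jars are in the grey rack in reverse order, and the job was handed in at about 46 s on the robot's clock. The carrier held gold, red, black and blue from left to right. The rack now holds blue, black, red and gold. The pink and turquoise look-alikes were left alone.

**Placing:** Each jar was lowered to within 1 mm of the height it was picked from before I let go, so none was dropped. The measured external force stayed below 4 N at every reading.

**Distances carried:** I work these out from the measured positions as about 148 mm (gold), 285 mm (red), 420 mm (black) and 556 mm (blue). That is one jar in each of the four required ranges.

**Last checks:**
- **Jars:** The final side view shows all four upright, released and seated in their wells. The network put their bases at z = 7–13 mm (floor 8 mm, limit 14 mm), with red highest at 13.
- **Cap positions:** My hand-marked cap centres came out 2–3 pixels below the predicted spot, the same for all four. I put this down to where I marked the caps, as a jar standing high would show above its predicted spot.
- **Bystanders:** The timer, probe, check weight and hose clamp are within about 4 mm of where they started, which is the detection noise.
- **False detections:** The network also reported a "jar_gold" at the probe's position, and I ignored it. Its two strongest "jar_blue" reports were the look-alikes.

The final check used the side view only. I took no final picture from the top camera.

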